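# Close the garnish box on the bar

## Task

Close up the wooden garnish box on the bar: with the fingertips, push the upright metal flap down until it lies fully flat over the fruit wells, and only then push the open dark-red cover over it until it is fully shut, without slamming it. Pick nothing up, and leave the glasses, bottles and other things (also the little jar inside the box) standing where they are.

Things in the scene. Friction and masses are not known exactly. Their poses are not given: they have to be found in the camera images.
- caddy: the garnish box: open-topped wooden box fixed to the bar, 240 mm along its x, 190 mm along its y, 85 mm high, walls 5 mm; origin at the centre of its underside, on the bar top. The flap is hinged inside its -y wall, the cover on its +y rim; both hinge lines run along the box's x. The box stands turned by up to about 25 degrees either way
- flap (a joint): angle of the bright metal flap, rad: 0 = flat (its stop), 1.57 = upright, at most 1.75 (leaning out over the -y wall). Plate 210 mm along the box's x, 100 mm from hinge to free edge, 6 mm thick, about 90 g; a light friction hinge holds it where it is left (about 0.8 N at its free edge moves it). It folds down when its outer (-y) face is pushed to the box's +y and down
- flap_hinge (a point): middle of the flap's hinge line, at 0, -82, 63 mm in the box's frame; the flap's inner (flat: under) face goes through it and its outer (flat: upper) face is 6 mm from it
- flap_edge (a point): middle of the flap's free edge, on its outer face (uppermost when flat); moves with the flap. Flat, the flap lies inside the box, its upper face 16 mm below the rim and 69 mm above the bar, its free edge resting on a wall in the box
- cover (a joint): angle of the dark-red cover, rad: 0 = shut (its stop), 1.57 = upright, at most 1.85 (leaning out over the +y wall). Plate 240 mm along the box's x, 190 mm from hinge to free edge, 7 mm thick, about 320 g; a stiff friction hinge holds it where it is left (about 2 N at its free edge moves it). It shuts when its outer (+y) face is pushed to the box's -y and down
- cover_hinge (a point): middle of the cover's hinge line, at 0, +95, 85 mm in the box's frame; the cover's inner (shut: under) face goes through it and its outer (shut: upper) face is 7 mm from it
- cover_edge (a point): middle of the cover's free edge, on its outer face (uppermost when shut); moves with the cover. Shut, the cover's upper face is 92 mm above the bar; an upright flap would be in its way. Closing faster than 3 rad/s counts as slamming
- cherry_jar: loose little dark-red jar with a brass lid, 42 mm across and 52 mm high, standing inside the box near its +y wall, below the rim; origin under its centre; not to be disturbed
- jigger: loose steel double-cone measure, 46 mm across, 85 mm high, on the bar on the cover's side of the box, towards the box's +x end; origin under its centre; not to be disturbed
- bitters: loose small amber bottle, 42 mm across, 125 mm high, on the bar on the flap's side of the box, towards the box's -x end; origin under its centre; not to be disturbed
- coupe_a: loose stemmed cocktail glass, 94 mm across, 135 mm high, beyond the box; origin under its centre; not to be disturbed
- coupe_b: the other such cocktail glass, beyond the box to the right
- shaker: loose open steel shaker cup, 88 mm across, 170 mm high, left of the box; origin under its centre; not to be disturbed
- bar_spoon: loose steel spoon, 220 mm long, lying right of the box; origin under its middle; not to be disturbed
There are look-alikes about, which are no part of the job. Leave any yellow look-alike of the coupe_b alone.

How it is judged:
On the way, in this order (a step that is already met when the one before it is completed fails the run):
1. the flap lies flat (under 0.06 rad) while the cover still stands open (over 1.2 rad) (value of joint flap below 0.06 rad and value of joint cover above 1.2 rad), for 0.2 s.
2. the cover is shut (under 0.05 rad) over the flat flap (value of joint flap below 0.06 rad and value of joint cover below 0.05 rad), for 0.2 s.
At the end, for the whole second after the job is handed in: the flap is flat (under 0.06 rad) and the cover shut (under 0.05 rad) and at rest; each of the seven loose things is within 30 mm of where it stood, and all but the lying spoon are upright within 0.4 rad (all of step 2 and velocity of joint cover between -0.05 and 0.05 rad/s and distance of each of cherry_jar, jigger, bitters, coupe_a, coupe_b, shaker, bar_spoon from where it was at the start of the episode below 0.03 m and angle between each of cherry_jar, jigger, bitters, coupe_a, coupe_b, shaker's own z axis and vertical below 0.4 rad); the robot touches nothing.
It fails at once if the cover is swung over (under 1.0 rad) before the flap is folded down (still over 0.15 rad) (value of joint cover below 1 rad and value of joint flap above 0.15 rad).
It fails at once if the cover is slammed (closing faster than 3 rad/s) (velocity of joint cover below -3 rad/s).
It fails at once if a loose thing is lifted (its underside over 20 mm above the bar) (height (world z) of any of cherry_jar, jigger, bitters, coupe_a, coupe_b, shaker, bar_spoon above 0.02 m).
It fails at once if a loose thing is shifted by more than 30 mm (distance of any of cherry_jar, jigger, bitters, coupe_a, coupe_b, shaker, bar_spoon from where it was at the start of the episode above 0.03 m).
It fails at once if a loose thing is tipped by more than 0.4 rad (angle between any of cherry_jar, jigger, bitters, coupe_a, coupe_b, shaker's own z axis and vertical above 0.4 rad).
It also fails if it takes over 51 s, if anything falls off the work surface, if the arm or the gripper's body presses on something with over 40 N, if the wrist force passes 120 N, or if a joint passes its speed limit or range.

## Robot

A 7-joint arm with a two-finger parallel gripper is mounted at the origin on the work surface. World frame = base frame: x ahead of the robot, y to its left, z up, the work surface at z = 0. Lengths are in m, angles in rad, forces in N, time in s.
With the tool pointing down it reaches from about 0.4 to 0.85 m from the base axis. Payload 4.5 kg.
Tool frame: the origin (TCP) lies midway between the tips of the shut fingers; the grasp point (between the pads) lies 19 mm behind it; z points along the fingers, y is the line along which they close (so a half turn about z gives the same grasp; the last joint's range is limited). The gripper opens to 88 mm and grips with 3 to 60 N. Pads are 18 mm wide; open, the fingers measure 123 mm over their backs; the gripper's body (75 mm by 187 mm) begins 45 mm behind the grasp point.
Start: joints at [-1.244, 0.689, -0.195, 1.565, 0.157, 0.902, -0.215], TCP at [0.18, 0.598, 0.239] pointing down, gripper open.
Joint ranges: [-3.01, 3.01], [-0.46, 2.08], [-1.47, 1.51], [0.13, 2.56], [-1, 4.14], [0.04, 2.09], [-2.66, 2.66]. Speed limits (rad/s): [2.57, 2.57, 3.14, 3.14, 3.14, 3.14, 3.14].

## Interface

Orientations are given as a unit quaternion [w, x, y, z].
In Python, from cell import get_obs, read_camera, camera_params, finish_job, find_in, outline_of gives the robot as it stands.
- The arm moves only by the tool servo_tool, never from a script. Its argument "plan" is a list of rows, each an object of numbers: "dx", "dy", "dz": the shift along the world's x, y, z in mm; "ax", "ay", "az": the turn, a rotation vector about the world's x, y, z in degrees; "claw": the opening, from 0 (shut) to 1 (fully open). A call has 1 to 20 rows; each row is the pose to reach, as a shift and turn from the pose commanded when the call began; what a row does not reach only later rows make up. A row lasts 1/8 s, in which the tool goes at most 62.5 mm and 10.7 degrees, less where a joint would pass 70% of its speed; a pose out of reach is approached as far as the arm can. A call with a gripper value outside its range is refused whole. The fingers move at their own pace and stop on an object; the grip force is fixed at half the most. Time passes only in rows, so rows that repeat a pose let the fingers close. It gives the time, the measured TCP pose, the force, the opening and the grip force at its end, in the units of the state.
- get_obs(): the state, without advancing time (a new reading comes with each control period).
- read_camera(name): name is "side" or "top" or "wrist"; returns the picture (480x640x3 uint8, blue, green, red); there is no depth.
- camera_params(name): a dict with "mtx" (3x3 intrinsics, pixels), "R" (3x3) and "t" (3): a world point X has camera coordinates R X + t. Camera axes: x right, y down, z forward; pixel columns grow to the right and rows downward; lengths in m; the calibration is good to about 2 mm. A picture is of the moment at which its call begins: read the wrist's pose just before it. camera_params takes no time and is no camera call; for the wrist camera it gives the pose at the moment of the call.
- finish_job(): hands the job in; it is judged then, once.
Trained networks look in the newest picture that a camera, given by its name, has taken for a name from the list of things; names that differ only in an ending like _2 or _b are one class to them, and where a whole thing is asked for, a point or a joint stands for the part that bears it (a point fixed in the world has none). Each returns a list of dicts, best first, with "score" (0 to 1); they miss things now and then, are a little off and sometimes report something else, mostly with a low value. They report only what shows in the picture. A call takes as long as a camera call. They do not tell look-alikes from the thing itself.
- find_in(thing, camera): "pixel" ([row, column] in pixels, amid what is visible of it).
- outline_of(thing, camera): "pixels" (480x640 bool, what is visible of it) and "pixel" ([row, column] in pixels, amid what is visible of it).
The state is a dict: "clock": time; "qpos": joint angles; "joint_velocities": joint speeds; "effort": joint torques, N m; "ee_pos": TCP position; "orientation": TCP orientation; "wrist_force": force on the tool from outside, world axes, zero at the start; "ft_torque": the same for the moment, N m; "gripper_width": finger opening in m; "grip_force": force on a finger pad.
Only numpy, scipy, OpenCV 4.12 (cv2) and the standard library are available. Lean on these libraries where they do the work, as an engineer would, in place of code of your own. Each camera call takes 0.05 s, during which the arm holds its last target. There are 200 camera calls.

## Working session

There is one attempt and no reset: what is moved stays moved. The work goes in short steps, Python scripts to look and compute and a tool call to move; the robot and the scene stay as the last step left them, time stands still between calls to the robot, and variables do not carry over. Pictures are saved under pics/ and viewed, at most 10 in all, crops included, and the job is handed in when it is done.

Besides the shell and the picture viewer there is one more tool, called after ">>>" as name([rows], argument=value, ...), one row to a line, values as JSON. servo_tool: Moves the arm, as the interface text tells. Its arguments: {"type":"object","properties":{"plan":{"type":"array"}},"required":["plan"]}

```bash
mkdir -p pics; ls
python3 - <<'E'
from cell import *
import cv2,numpy as np
o=get_obs();print(o['clock'],o['ee_pos'],o['orientation'])
for c in('side','top'):
    im=read_camera(c);cv2.imwrite(f'pics/{c}0.png',im)
    p=camera_params(c);print(c,np.round(p['mtx'],1).tolist(),np.round(p['R'],3).tolist(),np.round(p['t'],3).tolist())
    for n in('caddy','flap','cover','cherry_jar','jigger','bitters','coupe_a','shaker','bar_spoon'):
        print(n,[(np.round(d['pixel']).tolist(),round(d['score'],2)) for d in find_in(n,c)][:3])
E
```

```text
pics
0.0 [0.18024997 0.59779089 0.23793091] [-6.50930741e-05  1.45820274e-01  9.89310686e-01 -8.99728175e-04]
side [[440.8, 0.0, 319.2], [0.0, 440.8, 242.1], [0.0, 0.0, 1.0]] [[0.436, 0.9, 0.001], [0.494, -0.238, -0.836], [-0.752, 0.365, -0.548]] [-0.226, -0.171, 1.579]
caddy [([237.0, 322.0], 0.74)]
flap [([247.0, 283.0], 0.85)]
cover [([198.0, 337.0], 0.71)]
cherry_jar []
jigger [([244.0, 385.0], 0.93)]
bitters [([269.0, 233.0], 0.96)]
coupe_a [([239.0, 109.0], 0.93), ([228.0, 171.0], 0.85), ([322.0, 216.0], 0.68)]
shaker [([207.0, 452.0], 0.76)]
bar_spoon [([343.0, 136.0], 0.77)]
top [[556.1, 0.0, 315.0], [0.0, 556.1, 231.7], [0.0, 0.0, 1.0]] [[0.009, -1.0, 0.002], [-0.996, -0.009, -0.086], [0.086, -0.001, -0.996]] [-0.006, 0.532, 1.457]
caddy [([252.0, 316.0], 0.86)]
flap [([238.0, 354.0], 0.98), ([237.0, 137.0], 0.24)]
cover [([260.0, 273.0], 0.69)]
cherry_jar [([229.0, 294.0], 0.45), ([266.0, 279.0], 0.26)]
jigger []
bitters [([260.0, 397.0], 0.62)]
coupe_a [([342.0, 509.0], 0.95), ([120.0, 326.0], 0.69), ([168.0, 439.0], 0.64)]
shaker [([237.0, 137.0], 0.66), ([239.0, 491.0], 0.22)]
bar_spoon [([236.0, 493.0], 0.86), ([120.0, 324.0], 0.21)]
```

View pics/side0.png

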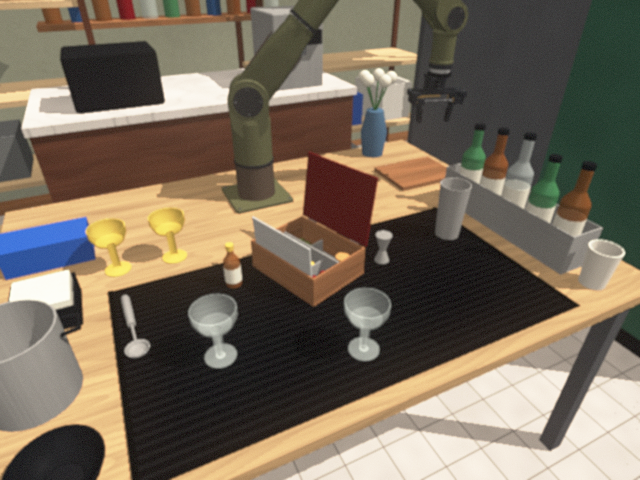

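View pics/top0.png

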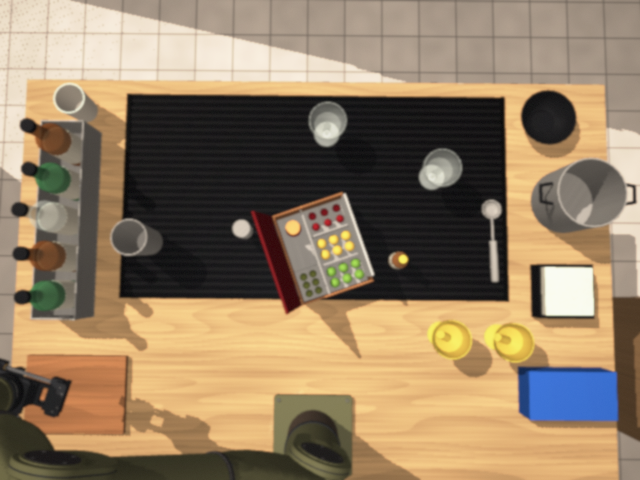

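The box is turned about +17°: cover side towards world +y (left in the top view), flap side right. The jigger is at top (243,228) and the bitters at (398,260). The real coupes are the clear ones at (328,122) and (440,168); the yellow ones at (450,340) and (513,342) are look-alikes. I'll enlarge the box to get its corners.

Run:
```python
import cv2,numpy as np
a=cv2.imread('pics/top0.png')[180:325,225:425];b=cv2.imread('pics/side0.png')[145:305,215:405]
a=cv2.resize(a,(800,580),interpolation=cv2.INTER_CUBIC);b=cv2.resize(b,None,fx=3.6,fy=3.6,interpolation=cv2.INTER_CUBIC)
cv2.imwrite('pics/ta.png',a);cv2.imwrite('pics/sb.png',b)
```

```text
(no output)
```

View pics/ta.png

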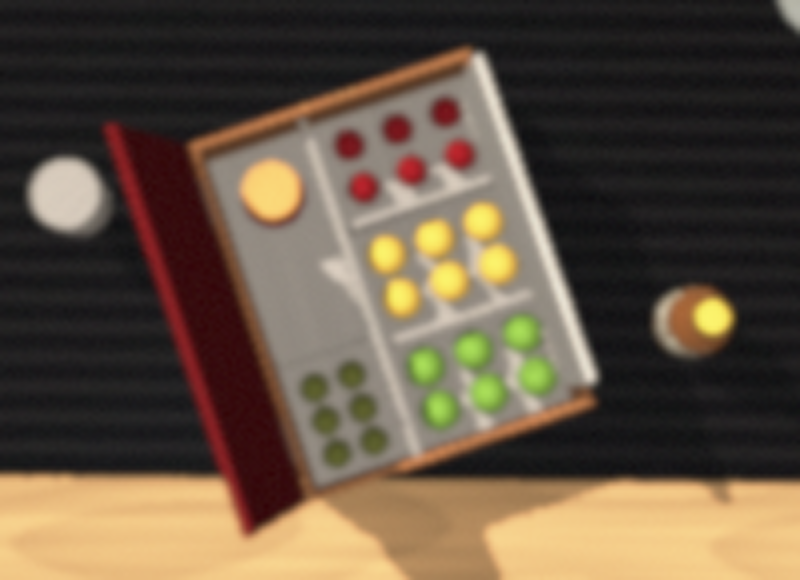

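View pics/sb.png

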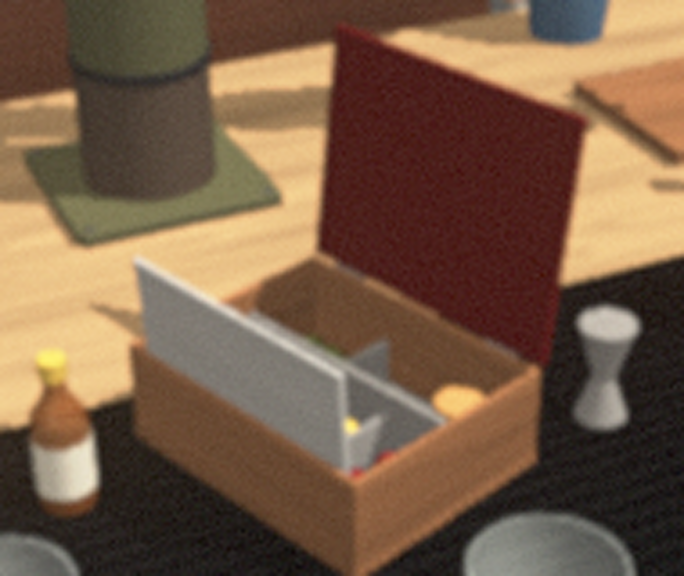

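```bash
cat > h.py <<'E'
import numpy as np
from cell import *
from scipy.optimize import least_squares
def proj(c,X):
    p=camera_params(c);v=np.array(p['R'])@X+np.array(p['t']);u=np.array(p['mtx'])@v;return u[:2]/u[2]
def box(P,b):
    x,y,w=P[:3];c,s=np.cos(w),np.sin(w);return np.array([x+c*b[0]-s*b[1],y+s*b[0]+c*b[1],b[2]])
def flap(P,x,r,d): 
    a=P[3];return box(P,[x,-.082+r*np.cos(a)-d*np.sin(a),.063+r*np.sin(a)+d*np.cos(a)])
def cover(P,x,r,d):
    a=P[4];return box(P,[x,.095-r*np.cos(a)+d*np.sin(a),.085+r*np.sin(a)+d*np.cos(a)])
def ray(c,px,z):
    p=camera_params(c);R=np.array(p['R']);C=-R.T@np.array(p['t']);d=R.T@np.linalg.inv(np.array(p['mtx']))@[px[0],px[1],1];return C+d*(z-C[2])/d[2]
E
python3 - <<'E'
from h import *
T=lambda u,v:(225+u/4,180+v/4); S=lambda u,v:(215+u/3.6,145+v/3.6)
B=lambda x,y,z:(lambda P:box(P,[x*.12,y*.095,z]))
F=lambda x,d:(lambda P:flap(P,x*.105,.1,d)); C=lambda x,d:(lambda P:cover(P,x*.12,.19,d))
obs=[('top',T(190,147),B(1,1,.085)),('top',T(473,47),B(1,-1,.085)),('top',T(308,497),B(-1,1,.085)),('top',T(597,402),B(-1,-1,.085)),
('top',T(107,124),C(1,.007)),('top',T(245,533),C(-1,.007)),('top',T(490,55),F(1,.006)),('top',T(597,382),F(-1,.006)),
('side',S(355,487),B(1,-1,.085)),('side',S(357,575),B(1,-1,0)),('side',S(538,372),B(1,1,.085)),('side',S(133,345),B(-1,-1,.085)),('side',S(138,432),B(-1,-1,0)),
('side',S(340,27),C(-1,0)),('side',S(585,122),C(1,0)),('side',S(137,262),F(-1,.006)),('side',S(340,372),F(1,.006))]
f=lambda P:np.concatenate([proj(c,g(P))-u for c,u,g in obs])
r=least_squares(f,[.5,0,.3,1.57,1.57],loss='soft_l1');P=r.x
print(np.round(P,4),np.degrees(P[2]));print(np.round(f(P).reshape(-1,2),1).tolist())
np.save('P.npy',P)
for n,c,px,z in(('jigger','top',(243,228),.085),('bitters','top',(403,259),.125),('coupeA','top',(328,122),.135),('coupeB','top',(440,168),.135)):
    X=ray(c,px,z);c_,s_=np.cos(P[2]),np.sin(P[2]);d=X[:2]-P[:2];print(n,np.round(X,3),'box',np.round([c_*d[0]+s_*d[1],-s_*d[0]+c_*d[1]],3))
print('flap edge',flap(P,0,.1,.006),'cover edge',cover(P,0,.19,.007))
E
```

```text
[ 0.4866 -0.0209  0.3349  1.6188  1.711 ] 19.18597340004903
[[-0.4, -1.8], [-0.8, -0.4], [0.1, 0.3], [-1.0, -0.2], [-0.3, -1.0], [-0.6, 0.1], [-2.2, -1.4], [-0.5, -0.8], [-0.7, -1.3], [-1.0, 1.7], [0.8, -1.3], [-2.1, -1.3], [-0.8, 0.3], [-1.7, -1.6], [-0.5, -1.4], [-1.4, -1.9], [-0.7, 0.3]]
jigger [0.534 0.182 0.085] box [0.112 0.176]
bitters [ 0.457 -0.219  0.125] box [-0.093 -0.178]
coupeA [ 0.798 -0.032  0.135] box [ 0.291 -0.112]
coupeB [ 0.684 -0.311  0.135] box [ 0.091 -0.338]
flap edge [ 0.51705049 -0.1085137   0.16259696] cover edge [0.44432928 0.10047789 0.2721559 ]
```

>>> servo_tool([
  {"dz": 60,"claw": 0},
  {"dz": 125,"claw": 0},
  {"dx": 24,"dy": -48,"dz": 125,"az": -6,"claw": 0},
  {"dx": 48,"dy": -96,"dz": 125,"az": -12,"claw": 0},
  {"dx": 72,"dy": -144,"dz": 125,"az": -18,"claw": 0},
  {"dx": 96,"dy": -192,"dz": 125,"az": -24,"claw": 0},
  {"dx": 120,"dy": -240,"dz": 125,"az": -30,"claw": 0},
  {"dx": 144,"dy": -288,"dz": 125,"az": -36,"claw": 0},
  {"dx": 168,"dy": -336,"dz": 125,"az": -42,"claw": 0},
  {"dx": 192,"dy": -384,"dz": 125,"az": -48,"claw": 0},
  {"dx": 216,"dy": -432,"dz": 125,"az": -54,"claw": 0},
  {"dx": 240,"dy": -480,"dz": 125,"az": -54,"claw": 0},
  {"dx": 264,"dy": -528,"dz": 125,"az": -54,"claw": 0},
  {"dx": 290,"dy": -576,"dz": 125,"az": -54,"claw": 0},
  {"dx": 318,"dy": -630,"dz": 125,"az": -54,"claw": 0},
  {"dx": 344,"dy": -680,"dz": 125,"az": -54,"claw": 0},
  {"dx": 367,"dy": -730,"dz": 125,"az": -54,"claw": 0},
  {"dx": 367,"dy": -730,"dz": 125,"az": -54,"claw": 0},
  {"dx": 367,"dy": -730,"dz": 125,"az": -54,"claw": 0},
])

```text
invalid input at $.plan[0]: expected keys dx, dy, dz, ax, ay, az, claw
```

>>> servo_tool([
  {"dx": 0,"dy": 0,"dz": 60,"ax": 0,"ay": 0,"az": 0,"claw": 0},
  {"dx": 0,"dy": 0,"dz": 125,"ax": 0,"ay": 0,"az": 0,"claw": 0},
  {"dx": 24,"dy": -48,"dz": 125,"ax": 0,"ay": 0,"az": -6,"claw": 0},
  {"dx": 48,"dy": -96,"dz": 125,"ax": 0,"ay": 0,"az": -12,"claw": 0},
  {"dx": 72,"dy": -144,"dz": 125,"ax": 0,"ay": 0,"az": -18,"claw": 0},
  {"dx": 96,"dy": -192,"dz": 125,"ax": 0,"ay": 0,"az": -24,"claw": 0},
  {"dx": 120,"dy": -240,"dz": 125,"ax": 0,"ay": 0,"az": -30,"claw": 0},
  {"dx": 144,"dy": -288,"dz": 125,"ax": 0,"ay": 0,"az": -36,"claw": 0},
  {"dx": 168,"dy": -336,"dz": 125,"ax": 0,"ay": 0,"az": -42,"claw": 0},
  {"dx": 192,"dy": -384,"dz": 125,"ax": 0,"ay": 0,"az": -48,"claw": 0},
  {"dx": 216,"dy": -432,"dz": 125,"ax": 0,"ay": 0,"az": -54,"claw": 0},
  {"dx": 240,"dy": -480,"dz": 125,"ax": 0,"ay": 0,"az": -54,"claw": 0},
  {"dx": 264,"dy": -528,"dz": 125,"ax": 0,"ay": 0,"az": -54,"claw": 0},
  {"dx": 290,"dy": -576,"dz": 125,"ax": 0,"ay": 0,"az": -54,"claw": 0},
  {"dx": 318,"dy": -630,"dz": 125,"ax": 0,"ay": 0,"az": -54,"claw": 0},
  {"dx": 344,"dy": -680,"dz": 125,"ax": 0,"ay": 0,"az": -54,"claw": 0},
  {"dx": 367,"dy": -730,"dz": 125,"ax": 0,"ay": 0,"az": -54,"claw": 0},
  {"dx": 367,"dy": -730,"dz": 125,"ax": 0,"ay": 0,"az": -54,"claw": 0},
  {"dx": 367,"dy": -730,"dz": 125,"ax": 0,"ay": 0,"az": -54,"claw": 0},
])

```text
clock: 3.38
ee_pos: [0.5471, -0.1307, 0.3635]
orientation: [-0.001, 0.579, 0.815, 0.0]
wrist_force: [0.0, 0.1, 0.0]
gripper_width: 0.0002
grip_force: 0.0
```

>>> servo_tool([
  {"dx": 0,"dy": 0,"dz": -50,"ax": 0,"ay": 0,"az": 0,"claw": 0},
  {"dx": 0,"dy": 0,"dz": -100,"ax": 0,"ay": 0,"az": 0,"claw": 0},
  {"dx": 0,"dy": 0,"dz": -150,"ax": 0,"ay": 0,"az": 0,"claw": 0},
  {"dx": 0,"dy": 0,"dz": -190,"ax": 0,"ay": 0,"az": 0,"claw": 0},
  {"dx": 0,"dy": 0,"dz": -215,"ax": 0,"ay": 0,"az": 0,"claw": 0},
  {"dx": 0,"dy": 0,"dz": -228,"ax": 0,"ay": 0,"az": 0,"claw": 0},
  {"dx": 0,"dy": 0,"dz": -228,"ax": 0,"ay": 0,"az": 0,"claw": 0},
])

```text
clock: 4.25
ee_pos: [0.5472, -0.1304, 0.1357]
orientation: [-0.0, 0.578, 0.816, 0.0]
wrist_force: [-0.6, 0.6, 0.1]
gripper_width: 0.0004
grip_force: 0.0
```

Run:
```python
import cv2;from cell import *
b=read_camera('side')[100:320,180:420];cv2.imwrite('pics/s2.png',cv2.resize(b,None,fx=2.6,fy=2.6,interpolation=cv2.INTER_CUBIC))
```

```text
(no output)
```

View pics/s2.png

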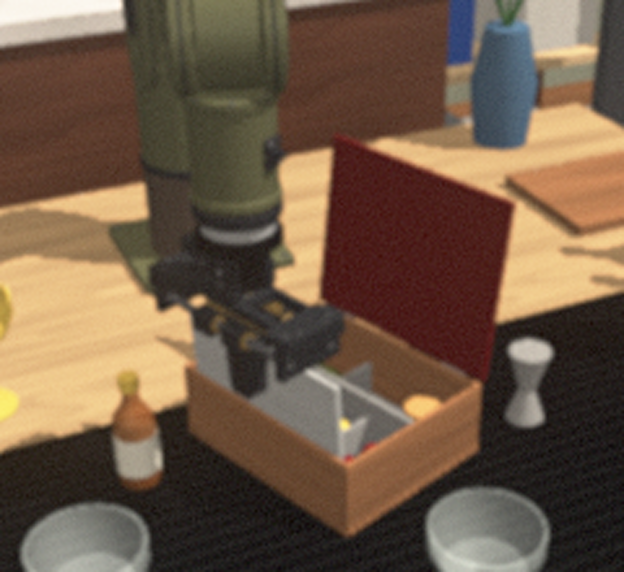

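The fingertips are on the outer (-y) side of the flap and clear of the bitters bottle. I'll fold the flap along its arc.

>>> servo_tool([
  {"dx": -6,"dy": 17,"dz": 0,"ax": 0,"ay": 0,"az": 0,"claw": 0},
  {"dx": -11,"dy": 31,"dz": 0,"ax": 0,"ay": 0,"az": 0,"claw": 0},
  {"dx": -16,"dy": 45,"dz": -2,"ax": 0,"ay": 0,"az": 0,"claw": 0},
  {"dx": -21,"dy": 60,"dz": -5,"ax": 0,"ay": 0,"az": 0,"claw": 0},
  {"dx": -24,"dy": 69,"dz": -9,"ax": 0,"ay": 0,"az": 0,"claw": 0},
  {"dx": -27,"dy": 78,"dz": -13,"ax": 0,"ay": 0,"az": 0,"claw": 0},
  {"dx": -30,"dy": 86,"dz": -20,"ax": 0,"ay": 0,"az": 0,"claw": 0},
  {"dx": -32,"dy": 93,"dz": -28,"ax": 0,"ay": 0,"az": 0,"claw": 0},
  {"dx": -35,"dy": 99,"dz": -40,"ax": 0,"ay": 0,"az": 0,"claw": 0},
  {"dx": -36,"dy": 104,"dz": -53,"ax": 0,"ay": 0,"az": 0,"claw": 0},
  {"dx": -37,"dy": 106,"dz": -62,"ax": 0,"ay": 0,"az": 0,"claw": 0},
  {"dx": -37,"dy": 106,"dz": -67,"ax": 0,"ay": 0,"az": 0,"claw": 0},
  {"dx": -37,"dy": 106,"dz": -69,"ax": 0,"ay": 0,"az": 0,"claw": 0},
  {"dx": -37,"dy": 106,"dz": -69,"ax": 0,"ay": 0,"az": 0,"claw": 0},
])

```text
clock: 6.05
ee_pos: [0.5099, -0.0251, 0.0691]
orientation: [-0.0, 0.579, 0.815, 0.001]
wrist_force: [-4.6, 2.0, 28.9]
gripper_width: 0.0006
grip_force: 14.1
```

Flap is at its stop: the tip is at z = 69 mm with 29 N of reaction. Next I lift off and cross over to the cover's outer side.

>>> servo_tool([
  {"dx": 0,"dy": 0,"dz": 10,"ax": 0,"ay": 0,"az": 0,"claw": 0},
  {"dx": 0,"dy": 0,"dz": 50,"ax": 0,"ay": 0,"az": 0,"claw": 0},
  {"dx": 0,"dy": 0,"dz": 100,"ax": 0,"ay": 0,"az": 0,"claw": 0},
  {"dx": 0,"dy": 0,"dz": 150,"ax": 0,"ay": 0,"az": 0,"claw": 0},
  {"dx": 0,"dy": 0,"dz": 200,"ax": 0,"ay": 0,"az": 0,"claw": 0},
  {"dx": 0,"dy": 0,"dz": 250,"ax": 0,"ay": 0,"az": 0,"claw": 0},
  {"dx": 0,"dy": 0,"dz": 298,"ax": 0,"ay": 0,"az": 0,"claw": 0},
  {"dx": 0,"dy": 0,"dz": 298,"ax": 0,"ay": 0,"az": 0,"claw": 0},
  {"dx": -19,"dy": 40,"dz": 298,"ax": 0,"ay": 0,"az": 0,"claw": 0},
  {"dx": -38,"dy": 80,"dz": 298,"ax": 0,"ay": 0,"az": 0,"claw": 0},
  {"dx": -57,"dy": 120,"dz": 298,"ax": 0,"ay": 0,"az": 0,"claw": 0},
  {"dx": -77,"dy": 165,"dz": 298,"ax": 0,"ay": 0,"az": 0,"claw": 0},
  {"dx": -77,"dy": 165,"dz": 298,"ax": 0,"ay": 0,"az": 0,"claw": 0},
])

```text
clock: 7.68
ee_pos: [0.4311, 0.1429, 0.3634]
orientation: [-0.002, 0.576, 0.817, -0.001]
wrist_force: [-0.0, 0.0, -0.3]
gripper_width: 0.0002
grip_force: 0.0
```

Run:
```python
import cv2,numpy as np;from h import *
o=get_obs();P=np.load('P.npy');e=np.array(o['ee_pos']);d=e-[P[0],P[1],0];c,s=np.cos(P[2]),np.sin(P[2])
print(e,'box',c*d[0]+s*d[1],-s*d[0]+c*d[1])
b=read_camera('side')[60:320,170:430];cv2.imwrite('pics/s3.png',cv2.resize(b,None,fx=2.3,fy=2.3,interpolation=cv2.INTER_CUBIC))
```

```text
[0.43110115 0.14291919 0.36343824] box 0.0014543201841993036 0.17292256345681647
```

View pics/s3.png

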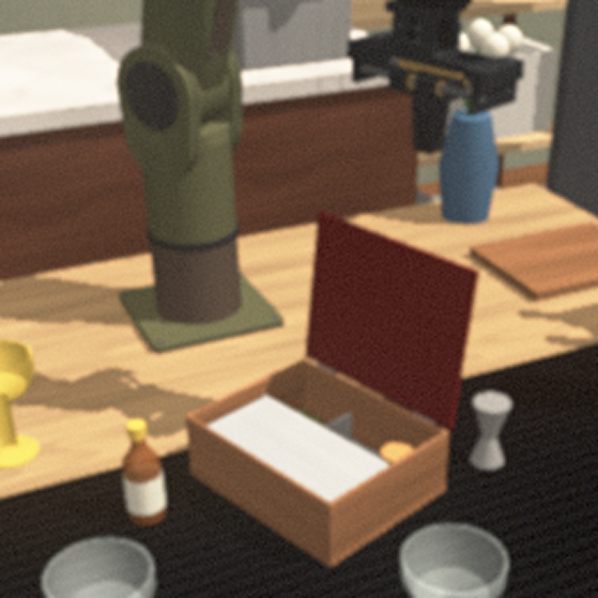

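The flap lies flat and nothing has been disturbed; the cover is still open at about 1.7 rad, with the gripper on its outer side. I'll descend and start pushing gently.

>>> servo_tool([
  {"dx": 0,"dy": 0,"dz": -40,"ax": 0,"ay": 0,"az": 0,"claw": 0},
  {"dx": 0,"dy": 0,"dz": -80,"ax": 0,"ay": 0,"az": 0,"claw": 0},
  {"dx": 0,"dy": 0,"dz": -110,"ax": 0,"ay": 0,"az": 0,"claw": 0},
  {"dx": 0,"dy": 0,"dz": -124,"ax": 0,"ay": 0,"az": 0,"claw": 0},
  {"dx": 4,"dy": -12,"dz": -124,"ax": 0,"ay": 0,"az": 0,"claw": 0},
  {"dx": 8,"dy": -24,"dz": -124,"ax": 0,"ay": 0,"az": 0,"claw": 0},
  {"dx": 12,"dy": -34,"dz": -124,"ax": 0,"ay": 0,"az": 0,"claw": 0},
  {"dx": 15,"dy": -44,"dz": -124,"ax": 0,"ay": 0,"az": 0,"claw": 0},
  {"dx": 19,"dy": -54,"dz": -124,"ax": 0,"ay": 0,"az": 0,"claw": 0},
  {"dx": 22,"dy": -63,"dz": -124,"ax": 0,"ay": 0,"az": 0,"claw": 0},
  {"dx": 25,"dy": -73,"dz": -125,"ax": 0,"ay": 0,"az": 0,"claw": 0},
  {"dx": 29,"dy": -84,"dz": -126,"ax": 0,"ay": 0,"az": 0,"claw": 0},
  {"dx": 34,"dy": -96,"dz": -127,"ax": 0,"ay": 0,"az": 0,"claw": 0},
])

```text
clock: 9.35
ee_pos: [0.4669, 0.0427, 0.2373]
orientation: [-0.001, 0.579, 0.815, -0.001]
wrist_force: [-0.7, 2.6, -1.4]
gripper_width: 0.0002
grip_force: 1.1
```

>>> servo_tool([
  {"dx": 3,"dy": -9,"dz": -3,"ax": 0,"ay": 0,"az": 0,"claw": 0},
  {"dx": 7,"dy": -19,"dz": -6,"ax": 0,"ay": 0,"az": 0,"claw": 0},
  {"dx": 10,"dy": -27,"dz": -10,"ax": 0,"ay": 0,"az": 0,"claw": 0},
  {"dx": 12,"dy": -36,"dz": -14,"ax": 0,"ay": 0,"az": 0,"claw": 0},
  {"dx": 15,"dy": -44,"dz": -19,"ax": 0,"ay": 0,"az": 0,"claw": 0},
  {"dx": 18,"dy": -53,"dz": -24,"ax": 0,"ay": 0,"az": 0,"claw": 0},
  {"dx": 21,"dy": -60,"dz": -30,"ax": 0,"ay": 0,"az": 0,"claw": 0},
  {"dx": 24,"dy": -68,"dz": -37,"ax": 0,"ay": 0,"az": 0,"claw": 0},
  {"dx": 26,"dy": -75,"dz": -44,"ax": 0,"ay": 0,"az": 0,"claw": 0},
  {"dx": 28,"dy": -81,"dz": -51,"ax": 0,"ay": 0,"az": 0,"claw": 0},
  {"dx": 30,"dy": -87,"dz": -60,"ax": 0,"ay": 0,"az": 0,"claw": 0},
  {"dx": 32,"dy": -93,"dz": -68,"ax": 0,"ay": 0,"az": 0,"claw": 0},
  {"dx": 34,"dy": -97,"dz": -77,"ax": 0,"ay": 0,"az": 0,"claw": 0},
  {"dx": 35,"dy": -101,"dz": -86,"ax": 0,"ay": 0,"az": 0,"claw": 0},
  {"dx": 36,"dy": -105,"dz": -95,"ax": 0,"ay": 0,"az": 0,"claw": 0},
  {"dx": 38,"dy": -109,"dz": -105,"ax": 0,"ay": 0,"az": 0,"claw": 0},
  {"dx": 39,"dy": -111,"dz": -114,"ax": 0,"ay": 0,"az": 0,"claw": 0},
  {"dx": 39,"dy": -113,"dz": -124,"ax": 0,"ay": 0,"az": 0,"claw": 0},
  {"dx": 40,"dy": -114,"dz": -134,"ax": 0,"ay": 0,"az": 0,"claw": 0},
])

```text
clock: 11.72
ee_pos: [0.5073, -0.0708, 0.1031]
orientation: [-0.0, 0.579, 0.815, -0.0]
wrist_force: [-0.7, -0.5, 0.6]
gripper_width: 0.0
grip_force: 0.4
```

>>> servo_tool([
  {"dx": 0,"dy": 0,"dz": -5,"ax": 0,"ay": 0,"az": 0,"claw": 0},
  {"dx": 0,"dy": 0,"dz": -9,"ax": 0,"ay": 0,"az": 0,"claw": 0},
  {"dx": 0,"dy": 0,"dz": -12,"ax": 0,"ay": 0,"az": 0,"claw": 0},
  {"dx": 0,"dy": 0,"dz": -13,"ax": 0,"ay": 0,"az": 0,"claw": 0},
  {"dx": 0,"dy": 0,"dz": -13,"ax": 0,"ay": 0,"az": 0,"claw": 0},
])

```text
clock: 12.35
ee_pos: [0.5073, -0.0706, 0.0928]
orientation: [0.0, 0.579, 0.815, 0.0]
wrist_force: [-3.7, -0.2, 21.0]
gripper_width: 0.0007
grip_force: 10.6
```

The cover is at its stop: z = 92.8 mm with 21 N of reaction. I'll lift clear and check.

>>> servo_tool([
  {"dx": 0,"dy": 0,"dz": 5,"ax": 0,"ay": 0,"az": 0,"claw": 0},
  {"dx": 0,"dy": 0,"dz": 30,"ax": 0,"ay": 0,"az": 0,"claw": 0},
  {"dx": 0,"dy": 0,"dz": 80,"ax": 0,"ay": 0,"az": 0,"claw": 0},
  {"dx": 0,"dy": 0,"dz": 130,"ax": 0,"ay": 0,"az": 0,"claw": 0},
  {"dx": 0,"dy": 0,"dz": 180,"ax": 0,"ay": 0,"az": 0,"claw": 0},
  {"dx": 0,"dy": 0,"dz": 220,"ax": 0,"ay": 0,"az": 0,"claw": 0},
  {"dx": 0,"dy": 0,"dz": 220,"ax": 0,"ay": 0,"az": 0,"claw": 0},
  {"dx": 0,"dy": 0,"dz": 220,"ax": 0,"ay": 0,"az": 0,"claw": 0},
])

```text
clock: 13.35
ee_pos: [0.5068, -0.0703, 0.3101]
orientation: [-0.001, 0.579, 0.815, -0.0]
wrist_force: [-0.2, 0.2, -0.4]
gripper_width: 0.0001
grip_force: 0.0
```

Run:
```python
import cv2;from cell import *
o=get_obs();print(o['clock'],o['wrist_force'],o['joint_velocities'])
b=read_camera('side')[60:380,90:490];cv2.imwrite('pics/s4.png',cv2.resize(b,None,fx=1.8,fy=1.8,interpolation=cv2.INTER_CUBIC))
```

```text
13.35 [-0.19993012  0.20719801 -0.41988052] [ 0.00094326  0.02131979 -0.00375616  0.01202704  0.00105607  0.00129705
 -0.00056764]
```

View pics/s4.png

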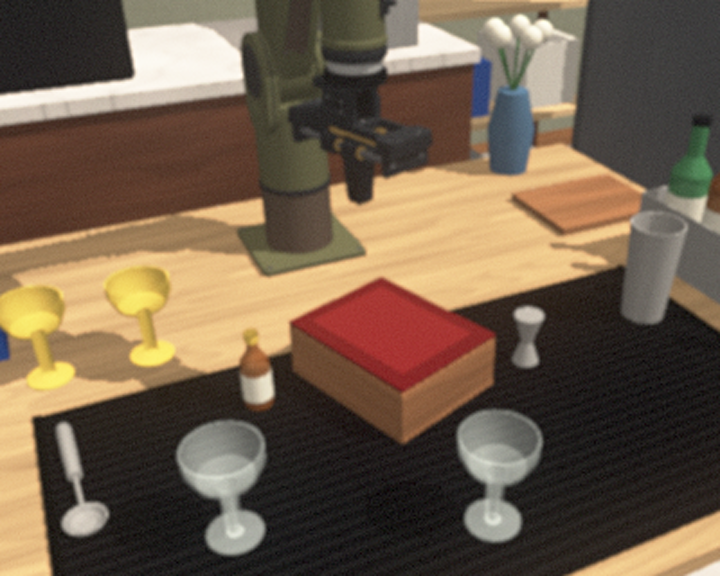

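The cover is fully shut at crop (393,330), every loose thing stands where it was, and the gripper is clear.

```bash
python3 -c "
from cell import *
print(finish_job())"
```

```text
the job is handed in; nothing more can be done
None
```

The garnish box is closed: the flap was pressed flat first, then the cover was pushed gently shut over it. In the last picture the loose things in view all stand where they were and the gripper is clear. The job is handed in at about 13 s of the 51 s allowed; no verdict was returned.

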